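# Slide the bread bowl onto its mat and aim the panel light at it

### The job

Set up the food photo: slide the black bowl of bread rolls along the table to the middle of the round place mat, without lifting or tipping it. Swivel and tilt the panel light so that its beam points straight at the middle of the bread. Leave the two small bowls, the pepper mill and the bottle where they stand.

Things in the scene. Friction and masses are not known exactly. Their poses are not given: they have to be found in the camera images.
- bread_bowl: Low, straight-sided black stoneware bowl holding a heap of bread rolls (the rolls are fixed in it, top of the heap at 84 mm). Outer diameter 160 mm from 30 mm above the table up to the rim at 56 mm; foot diameter 124 mm. 0.5 to 0.9 kg, stands loose on the table. Origin: centre of the underside, z up.
- bread_mid (a point): The middle of the bread: on the bowl's axis, 55 mm above the bowl's underside. The light must point here.
- place_mat: Round woven place mat, 240 mm in diameter, 1 mm thick with no step to slide over, lying flat and fixed. Origin: its centre. The two small bowls stand beside the mat, on its -y side in its own frame, and the bread bowl starts beyond the gap between them.
- lime_bowl: Small white bowl of limes, rim diameter 90 mm, rim 48 mm and contents up to 68 mm high, loose, about 0.35 kg. Origin: centre of the underside. One of the two bystander bowls at either side of the way to the mat; the free gap between them is about 200 mm.
- tomato_bowl: Small blue bowl of cherry tomatoes, same size as the lime bowl (90 mm wide, contents up to 68 mm high), loose. Origin: centre of the underside. The other bystander bowl at the gap.
- pepper_mill: Turned wooden pepper mill, 58 mm in diameter at the foot, 222 mm tall, standing loose beside the light. Origin: centre of the underside. Bystander.
- oil_bottle: Green glass bottle, 60 mm in diameter, 235 mm tall, standing loose beside the light. Origin: centre of the underside. Bystander.
- light_stand: Foot of the panel light: heavy round base, 140 mm in diameter and 22 mm high, with a column 22 mm thick. It does not move. Origin: centre of the underside, on the vertical swivel axis. Its x axis is the way the panel faces when joint light_pan is 0.
- light_pan (a joint): Swivel of the light's U-shaped yoke about the vertical axis through the column, rad; grows anticlockwise seen from above, range -1.9 to 1.9. Stiff by friction (0.25 N m): it stays where it is left.
- light_tilt (a joint): Tilt of the panel in the yoke about the level axis through the panel's middle, rad; 0 = panel upright, beam level; grows as the top edge nods forwards and the beam points down; range -0.7 to 1.3. Stiff by friction (0.15 N m): it stays where it is left.
- panel_mid (a point): Middle of the light's panel, where the swivel and tilt axes cross, 225 mm above the table. The panel is 184 mm wide (its y axis, level), 120 mm tall (its z axis) and 22 mm thick (its x axis). The beam leaves along +x, the side with the white face.
- panel_top (a point): Middle of the panel's top edge, 60 mm from panel_mid.
- knob_left (a point): The round black clamp knob on the yoke's left arm (left as the light looks), on the tilt axis, 225 mm above the table. The knob is 28 mm in diameter, lies level along the tilt axis, and covers 103 to 137 mm from the swivel axis; this point is 120 mm from the swivel axis. It is fixed to the yoke: pushing it sideways swivels the light without tilting it.
- knob_right (a point): The same knob on the yoke's right arm.

How it is judged:
At the end, for the whole second after the job is handed in: The bread bowl stands upright and still within 22 mm of the mat's centre; the resting light faces it, its beam axis within 28 mm of the middle of the bread sideways and up and down; small bowls, mill and bottle within 20 mm of their starts (horizontal distance between bread_bowl and place_mat below 0.022 m and height (world z) of bread_bowl below 0.005 m and angle between bread_bowl's own z axis and vertical below 0.05 rad and linear speed of bread_bowl below 0.01 m/s and x of bread_mid in the frame of panel_mid above 0.1 m and y of bread_mid in the frame of panel_mid between -0.028 and 0.028 m and z of bread_mid in the frame of panel_mid between -0.028 and 0.028 m and velocity of joint light_pan between -0.05 and 0.05 rad/s and velocity of joint light_tilt between -0.05 and 0.05 rad/s and distance of each of lime_bowl, tomato_bowl, pepper_mill, oil_bottle from where it was at the start of the episode below 0.02 m); the robot touches nothing.
It fails at once if the bread bowl is lifted off the table (more than 15 mm) (height (world z) of bread_bowl above 0.015 m).
It fails at once if the bread bowl is tipped by more than 0.2 rad (angle between bread_bowl's own z axis and vertical above 0.2 rad).
It fails at once if a small bowl, the pepper mill or the bottle is shifted by more than 20 mm (distance of any of lime_bowl, tomato_bowl, pepper_mill, oil_bottle from where it was at the start of the episode above 0.02 m).
It also fails if it takes over 61 s, if anything falls off the work surface, if the arm or the gripper's body presses on something with over 40 N, if the wrist force passes 120 N, or if a joint passes its speed limit or range.

### The arm

A 7-joint arm with a two-finger parallel gripper is mounted at the origin on the work surface. World frame = base frame: x ahead of the robot, y to its left, z up, the work surface at z = 0. Lengths are in m, angles in rad, forces in N, time in s.
With the tool pointing down it reaches from about 0.4 to 0.85 m from the base axis. Payload 4.4 kg.
Tool frame: the origin (TCP) lies at the very end of the fingers, on their centre line; the grasp point (between the pads) lies 19 mm behind it (robot.tcp_to_grasp is the distance from the TCP to the grasp point, in m); z points along the fingers, y is the line along which they close (so a half turn about z gives the same grasp; the last joint's range is limited). The gripper opens to 94 mm and grips with 3 to 60 N. Pads are 16 mm wide; open, the fingers measure 119 mm over their backs; the gripper's body (75 mm by 177 mm) begins 78 mm behind the grasp point.
Start: joints at [1.272, 0.628, 0.038, 1.517, -0.027, 0.996, -0.02], TCP at [0.15, -0.632, 0.205] pointing down, gripper open.
Joint ranges: [-3.06, 3.06], [-0.37, 2.12], [-1.25, 1.32], [0.18, 2.47], [-1.1, 4.24], [0.23, 1.98], [-2.94, 2.94]. Speed limits (rad/s): [2.57, 2.57, 3.14, 3.14, 3.14, 3.14, 3.14].

### API

Orientations are given as a unit quaternion [x, y, z, w].
In Python, from workcell import robot gives the robot as it stands.
- The arm moves only by the tool move_arm, never from a script. Its arguments are lists of equal length, an entry for each row: "slide": the shift along the world's x, y, z in m, a list of three; "twist": the turn, a rotation vector about the world's x, y, z in degrees, a list of three. A call has exactly 10 rows; each row shifts and turns the commanded pose from where the row before left it; what a row does not reach is not made up. A row lasts 1/10 s, in which the tool goes at most 50 mm and 8.59 degrees, less where a joint would pass 70% of its speed; a pose out of reach is approached as far as the arm can. A call is refused whole if a number of a shift passes 0.05 or a number of a turn 8.59, either way. A call with a gripper value outside its range is refused whole. "hand" is the finger opening in m, from 0 to 0.094, set as the call begins (left out, the last holds). The fingers move at their own pace and stop on an object; the grip force is fixed at half the most. Time passes only in rows, so rows that do not move let the fingers close, or fill a call up. It gives the time, the measured TCP pose, the force, the opening and the grip force at its end, in the units of the state.
- robot.sense(): the state, without advancing time (a new reading comes with each control period).
- robot.snapshot(name): name is "scene" or "top" or "wrist"; returns a dict with "frame" (480x640x3 uint8, blue, green, red), "K" (3x3 intrinsics, pixels), "origin" and "rotation" of the camera in the world. Camera axes: x right, y down, z forward; pixel columns grow to the right and rows downward; lengths in m; the calibration is good to about 2 mm. A picture is of the moment at which its call begins. There is no depth.
- robot.finish_job(): hands the job in; it is judged then, once.
Trained networks look in the newest picture that a camera, given by its name, has taken for a name from the list of things; names that differ only in an ending like _2 or _b are one class to them, and where a whole thing is asked for, a point or a joint stands for the part that bears it (a point fixed in the world has none). Each returns a list of dicts, best first, with "confidence" (0 to 1); they miss things now and then, are a little off and sometimes report something else, mostly with a low value. They report only what shows in the picture. A call takes as long as a camera call.
- robot.regions_of(label, camera): "mask" (480x640 bool, what is visible of it) and "centre" ([column, row] in pixels, amid what is visible of it).
The state is a dict: "time": time; "joints": joint angles; "qd": joint speeds; "joint_efforts": joint torques, N m; "tool_pos": TCP position; "eef_rot": TCP orientation; "contact_force": force on the tool from outside, world axes, zero at the start; "wrist_torque": the same for the moment, N m; "gripper_width": opening from 0.0 (shut) to 1.0 (fully open); "grip_force": force on a finger pad.
Only numpy, scipy, OpenCV 4.12 (cv2) and the standard library are available. Lean on these libraries where they do the work, as an engineer would, in place of code of your own. Each camera call takes 0.05 s, during which the arm holds its last target. There are 200 camera calls.

## Working session

There is one attempt and no reset: what is moved stays moved. The work goes in short steps, Python scripts to look and compute and a tool call to move; the robot and the scene stay as the last step left them, time stands still between calls to the robot, and variables do not carry over. Pictures are saved under pics/ and viewed, at most 10 in all, crops included, and the job is handed in when it is done.

Besides the shell and the picture viewer there is one more tool, called after ">>>" as a command line: name --argument value ..., lists and objects as JSON in quotes. move_arm: Moves the arm, as the interface text tells. Its arguments: {"type":"object","properties":{"slide":{"type":"array","items":{"type":"array","items":{"type":"number"}}},"twist":{"type":"array","items":{"type":"array","items":{"type":"number"}}},"hand":{"type":"number"}},"required":["slide","twist"]}

```bash
mkdir -p pics; ls
cat > h.py <<'E'
import numpy as np, cv2
from workcell import robot
def ray(s,px):
    K=np.array(s["K"]);d=np.linalg.inv(K)@np.array([px[0],px[1],1.]);return np.array(s["origin"]),np.array(s["rotation"])@d
def at_z(s,px,z):
    o,d=ray(s,px);return o+d*(z-o[2])/d[2]
def tri(s1,p1,s2,p2):
    A=[];b=[]
    for s,p in((s1,p1),(s2,p2)):
        o,d=ray(s,p);d=d/np.linalg.norm(d);M=np.eye(3)-np.outer(d,d);A.append(M);b.append(M@o)
    return np.linalg.lstsq(np.vstack(A),np.hstack(b),rcond=None)[0]
def proj(s,P):
    q=np.array(s["rotation"]).T@(np.array(P)-np.array(s["origin"]));q=np.array(s["K"])@q;return q[:2]/q[2]
E
python3 - <<'E'
from h import *
np.set_printoptions(precision=3,suppress=True)
S={}
for c in("scene","top"):
    s=robot.snapshot(c);S[c]=s;cv2.imwrite(f"pics/{c}0.png",s["frame"]);print(c,s["origin"],s["rotation"])
    for n in["bread_bowl","place_mat","lime_bowl","tomato_bowl","pepper_mill","oil_bottle","light_stand","panel_mid","knob_left","knob_right","panel_top"]:
        for r in robot.regions_of(n,c)[:2]:
            ys,xs=np.nonzero(r["mask"]);print(n,round(r["confidence"],2),np.array(r["centre"]),xs.min(),xs.max(),ys.min(),ys.max(),at_z(s,r["centre"],0))
print(robot.sense())
E
```

```text
pics
scene [ 0.985 -0.339  1.167] [ 0.856  0.445 -0.124 -0.232]Traceback (most recent call last):
  File "<stdin>", line 8, in <module>
  File "h.py", line 6, in at_z
    o,d=ray(s,px);return o+d*(z-o[2])/d[2]
        ~~~^^^^^^
  File "h.py", line 4, in ray
    K=np.array(s["K"]);d=np.linalg.inv(K)@np.array([px[0],px[1],1.]);return np.array(s["origin"]),np.array(s["rotation"])@d
                                                                                                  ~~~~~~~~~~~~~~~~~~~~~~~^~
ValueError: matmul: Input operand 1 has a mismatch in its core dimension 0, with gufunc signature (n?,k),(k,m?)->(n?,m?) (size 3 is different from 4)
```

Rotation is a quaternion.

```bash
sed -i 's/np.array(s\["rotation"\])/Rm(s)/; 2a from scipy.spatial.transform import Rotation as R\ndef Rm(s): return R.from_quat(s["rotation"]).as_matrix()' h.py
python3 - <<'E'
from h import *
np.set_printoptions(precision=3,suppress=True)
S={}
for c in("scene","top"):
    s=robot.snapshot(c);S[c]=s;cv2.imwrite(f"pics/{c}0.png",s["frame"]);print(c,s["origin"],s["rotation"],np.array(s["K"]).ravel())
    for n in["bread_bowl","place_mat","lime_bowl","tomato_bowl","pepper_mill","oil_bottle","light_stand","panel_mid","knob_left","knob_right","panel_top"]:
        for r in robot.regions_of(n,c)[:2]:
            ys,xs=np.nonzero(r["mask"]);print(n,round(r["confidence"],2),np.array(r["centre"]),xs.min(),xs.max(),ys.min(),ys.max(),at_z(s,r["centre"],0))
print(robot.sense())
E
```

```text
scene [ 0.985 -0.339  1.167] [ 0.856  0.445 -0.124 -0.232] [491.445   0.    321.291   0.    491.445 236.185   0.      0.      1.   ]
bread_bowl 0.86 [218.3 360.2] 184 254 326 395 [ 0.558 -0.351  0.   ]
place_mat 0.67 [312.8 293.2] 267 358 251 336 [ 0.544 -0.066  0.   ]
lime_bowl 0.52 [431.9 167.2] 391 474 147 194 [0.411 0.459 0.   ]
tomato_bowl 0.76 [324.9 356.1] 303 340 336 374 [ 0.697 -0.135  0.   ]
oil_bottle 0.97 [413.7 269.6] 394 425 238 297 [0.642 0.191 0.   ]
oil_bottle 0.56 [424.9 179.5] 374 489 146 241 [0.434 0.412 0.   ]
light_stand 0.83 [423.1 180.5] 373 489 146 241 [0.433 0.405 0.   ]
panel_mid 0.58 [433.9 171.7] 390 474 147 195 [0.427 0.453 0.   ]
knob_right 0.79 [429.7 174.8] 374 489 147 196 [0.429 0.435 0.   ]
knob_right 0.5 [215.6 360.5] 184 255 326 396 [ 0.555 -0.357  0.   ]
panel_top 0.72 [428.9 169.3] 391 474 148 194 [0.412 0.446 0.   ]
top [ 0.409 -0.007  1.224] [-0.705  0.707 -0.035  0.044] [563.248   0.    309.883   0.    563.248 246.316   0.      0.      1.   ]
bread_bowl 0.88 [482.  228.9] 441 519 196 270 [ 0.584 -0.366  0.   ]
place_mat 0.57 [340.6 252.2] 289
[... 493 characters left out ...]
0.   ]
knob_right 0.63 [145.2 242.9] 85 212 191 295 [0.555 0.372 0.   ]
knob_right 0.32 [477.9 231.8] 440 519 194 270 [ 0.577 -0.357  0.   ]
panel_top 0.57 [148.6 244.6] 91 201 206 283 [0.551 0.364 0.   ]
{'time': 1.3, 'joints': array([ 1.272,  0.628,  0.039,  1.517, -0.027,  0.996, -0.02 ]), 'qd': array([ 0.001, -0.001, -0.   , -0.001,  0.002,  0.001,  0.001]), 'joint_efforts': array([  0.001, -54.959,   1.144, -18.694,  -0.052,   0.016,   0.   ]), 'tool_pos': array([ 0.15 , -0.632,  0.205]), 'eef_rot': array([0.993, 0.116, 0.   , 0.   ]), 'contact_force': array([ 0.278,  0.256, -0.732]), 'wrist_torque': array([-0.025, -0.043,  0.024]), 'grip_force': 0.0, 'gripper_width': 1.000616993229601}
```

View pics/scene0.png

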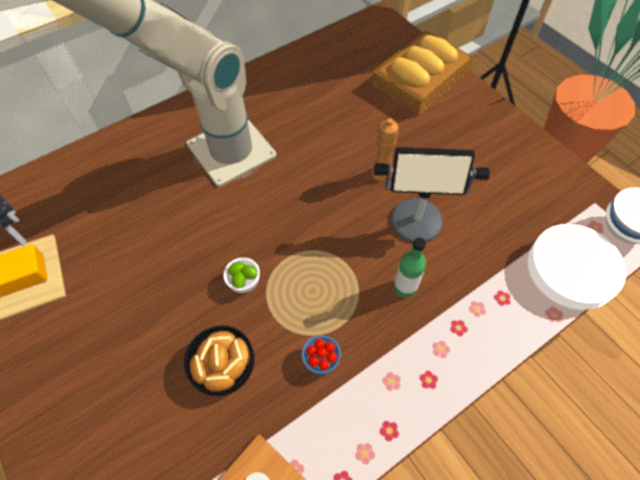

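View pics/top0.png

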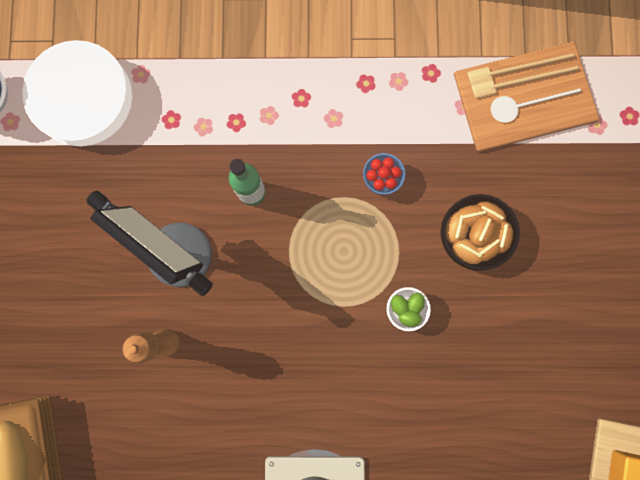

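The scene view has the bowl at (218,360), mat at (313,292), limes at (242,275), tomatoes at (322,355), and the light's panel at (432,172) with knobs at (381,170) and (482,174). In the top view the knobs are at (97,200) and (202,284). The white face looks to +x/-y, so it has to be turned clockwise towards -y. I'll enlarge the light next.

Run:
```python
from h import *
a=cv2.imread("pics/scene0.png")[135:255,365:495];b=cv2.imread("pics/top0.png")[182:302,80:220]
a=cv2.resize(a,None,fx=3,fy=3,interpolation=2);b=cv2.resize(b,None,fx=2.9,fy=3,interpolation=2)
cv2.imwrite("pics/c0.png",np.hstack([a,b]));print(a.shape,b.shape)
np.set_printoptions(precision=3,suppress=True)
s=robot.snapshot("top")
print("mat",at_z(s,(343,251),0));print("bowl",at_z(s,(480,232.5),.056),at_z(s,(441,232),.056),at_z(s,(519,232),.056))
print("lime",at_z(s,(408,309),.048));print("tom",at_z(s,(383.5,174),.048))
s2=robot.snapshot("scene")
print("bowl scene",at_z(s2,(219,360),.05),"mat",at_z(s2,(312.5,292),0))
print("knobs",tri(s,(97,200),s2,(381,170)),tri(s,(202,284),s2,(482,174)))
print("bottle",tri(s,(237,166),s2,(419,243)),"mill",tri(s,(134,349),s2,(389,124)))
print(tri(s,(182,252),s2,(417,215)))
```

```text
(360, 390, 3) (360, 406, 3)
mat [ 0.536 -0.062  0.   ]
bowl [ 0.568 -0.345  0.056] [ 0.569 -0.264  0.056] [ 0.569 -0.426  0.056]
lime [ 0.41  -0.194  0.048]
tom [ 0.695 -0.148  0.048]
bowl scene [ 0.577 -0.349  0.05 ] mat [ 0.541 -0.065  0.   ]
knobs [0.546 0.221 0.387] [0.544 0.264 0.276]
bottle [0.667 0.138 0.231] mill [0.339 0.322 0.205]
[0.532 0.283 0.044]
```

View pics/c0.png

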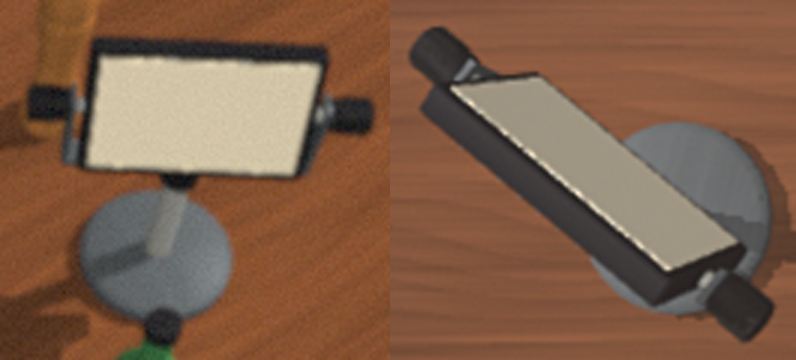

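```bash
cat > fit.py <<'E'
from h import *
from scipy.optimize import least_squares
def model(p):
    x,y,yaw,t=p[:4]; i=p[4]
    ez=np.array([0,0,1.]);h=np.array([np.cos(yaw),np.sin(yaw),0]);l=np.array([-h[1],h[0],0])
    f=np.cos(t)*h-np.sin(t)*ez; u=np.cos(t)*ez+np.sin(t)*h
    c=np.array([x,y,.225]);w,hh=.092-i,.06-i
    return dict(KL=c+.12*l,KR=c-.12*l,TL=c+.011*f+w*l+hh*u,TR=c+.011*f-w*l+hh*u,BL=c+.011*f+w*l-hh*u,BR=c+.011*f-w*l-hh*u),c,f
def fit(obs,p0):
    def res(p):
        m=model(p)[0];return np.hstack([proj(s,m[k])-px for s,d in obs for k,px in d.items()])
    return least_squares(res,p0,loss="soft_l1")
E
python3 - <<'E'
from fit import *
np.set_printoptions(precision=3,suppress=True)
S=robot.snapshot("scene");T=robot.snapshot("top")
a=lambda u,v:np.array([365+u/3,135+v/3]);b=lambda u,v:np.array([80+(u-390)/2.9,182+v/3])
ds=dict(KR=a(49,103),KL=a(350,115),TR=a(98,57),TL=a(322,63),BL=a(296,176),BR=a(85,167))
dt=dict(KL=b(440,55),KR=b(740,306),TL=b(450,88),TR=b(668,270),BL=b(540,77),BR=b(742,243))
r=fit([(S,ds),(T,dt)],[.52,.3,-.8,-.3,.003]);m,c,f=model(r.x)
print(r.x,r.fun.reshape(-1,2));print({k:v for k,v in m.items()})
print("base",at_z(T,(183,254),.022),at_z(S,(417,220),.022))
g=np.array([.5385,-.0635,.055]);d=g-c;print("need yaw",np.arctan2(d[1],d[0]),"tilt",np.arctan2(-d[2],np.hypot(*d[:2])),np.hypot(*d[:2]))
E
```

```text
[ 0.529  0.295 -0.669 -0.305  0.007] [[-0.499 -0.299]
 [-0.665 -0.053]
 [ 0.392 -0.747]
 [-0.329  0.3  ]
 [-1.055 -0.492]
 [-0.278 -0.542]
 [ 1.444  1.139]
 [ 0.018 -0.38 ]
 [-0.988 -1.058]
 [ 0.291 -0.051]
 [-0.411 -1.096]
 [-0.726 -0.871]]
{'KL': array([0.604, 0.389, 0.225]), 'KR': array([0.455, 0.201, 0.225]), 'TL': array([0.578, 0.365, 0.279]), 'TR': array([0.472, 0.231, 0.279]), 'BL': array([0.603, 0.345, 0.177]), 'BR': array([0.497, 0.212, 0.177])}
base [0.528 0.283 0.022] [0.537 0.288 0.022]
need yaw -1.5448235410858182 tilt 0.4426787974682113 0.358606530590816
```

The fitted light is at (0.529, 0.295) with world yaw -0.67 and tilt -0.31. It needs yaw about -1.545 and tilt about 0.44. First I'll push the bowl, cradled between the open fingers.

>>> move_arm --slide '[[0.043,0.0187,0],[0.043,0.0187,0],[0.043,0.0187,0],[0.043,0.0187,0],[0.043,0.0187,0],[0.043,0.0187,0],[0.043,0.0187,0],[0.043,0.0187,0],[0.043,0.0187,0],[0.043,0.0187,0]]' --twist '[[0,0,8.27],[0,0,8.27],[0,0,8.27],[0,0,8.27],[0,0,8.27],[0,0,8.27],[0,0,8.27],[0,0,8.27],[0,0,8.27],[0,0,8.27]]' --hand 0.094

```text
time: 2.5
tool_pos: [0.5815, -0.4448, 0.2056]
eef_rot: [0.667, 0.745, -0.0, 0.0]
contact_force: [0.2, -0.4, -1.0]
gripper_width: 1.003
grip_force: 0.0
```

>>> move_arm --slide '[[0,-0.002,-0.03],[0,-0.002,-0.03],[0,-0.001,-0.03],[0,0,-0.03],[0,0,-0.025],[0,0,-0.02],[0,0,-0.013],[0,0,-0.007],[0,0,0],[0,0,0]]' --twist '[[0,0,0],[0,0,0],[0,0,0],[0,0,0],[0,0,0],[0,0,0],[0,0,0],[0,0,0],[0,0,0],[0,0,0]]'

```text
time: 3.5
tool_pos: [0.5806, -0.4509, 0.0215]
eef_rot: [0.669, 0.743, 0.0, 0.001]
contact_force: [0.8, -0.2, 0.2]
gripper_width: 0.999
grip_force: 0.0
```

Run:
```python
from h import *
np.set_printoptions(precision=3,suppress=True)
s=robot.snapshot("top");cv2.imwrite("pics/t1.png",s["frame"][120:420,260:600]);print(robot.sense()["tool_pos"])
```

```text
[ 0.581 -0.451  0.022]
```

View pics/t1.png

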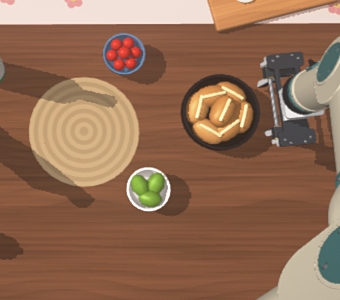

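The gripper sits squarely behind the bowl (crop: bowl at (220,112), gripper at (290,98), mat at (84,131)). Pushing now.

>>> move_arm --slide '[[-0.001,0.01,0],[-0.001,0.012,0],[-0.001,0.012,0],[-0.002,0.015,0],[-0.002,0.02,0],[-0.002,0.02,0],[-0.002,0.02,0],[-0.002,0.018,0],[-0.001,0.012,0],[-0.001,0.006,0]]' --twist '[[0,0,0],[0,0,0],[0,0,0],[0,0,0],[0,0,0],[0,0,0],[0,0,0],[0,0,0],[0,0,0],[0,0,0]]'

```text
time: 4.55
tool_pos: [0.5656, -0.305, 0.0212]
eef_rot: [0.668, 0.744, -0.0, 0.001]
contact_force: [0.6, -5.4, -0.0]
gripper_width: 1.003
grip_force: 2.6
```

```bash
cat > bowl.py <<'E'
from h import *
np.set_printoptions(precision=3,suppress=True)
s=robot.snapshot("top")
def c(n,z):
    r=robot.regions_of(n,"top")
    if not r: return None
    p,rad=cv2.minEnclosingCircle(np.argwhere(r[0]["mask"])[:,::-1].astype(np.float32));return r[0]["confidence"],np.round(at_z(s,p,z),4),round(rad,1)
for n,z in(("bread_bowl",.056),("lime_bowl",.048),("tomato_bowl",.048)):print(n,c(n,z))
S=robot.snapshot("scene");r=robot.regions_of("bread_bowl","scene")
if r:
    p,rad=cv2.minEnclosingCircle(np.argwhere(r[0]["mask"])[:,::-1].astype(np.float32));print("scene",at_z(S,p,.05),rad)
q=robot.sense();print(q["tool_pos"],q["contact_force"])
E
python3 bowl.py
```

```text
bread_bowl (0.7, array([ 0.555, -0.23 ,  0.056]), 38.8)
lime_bowl (0.85, array([ 0.409, -0.194,  0.048]), 21.9)
tomato_bowl (0.71, array([ 0.694, -0.15 ,  0.048]), 22.1)
scene [ 0.563 -0.234  0.05 ] 33.854854583740234
[ 0.565 -0.305  0.02 ] [ 0.532 -0.094 -0.242]
```

>>> move_arm --slide '[[-0.001,0.01,0],[-0.002,0.018,0],[-0.002,0.02,0],[-0.002,0.02,0],[-0.002,0.02,0],[-0.002,0.02,0],[-0.002,0.02,0],[-0.002,0.018,0],[-0.002,0.012,0],[-0.001,0.006,0]]' --twist '[[0,0,0],[0,0,0],[0,0,0],[0,0,0],[0,0,0],[0,0,0],[0,0,0],[0,0,0],[0,0,0],[0,0,0]]'

```text
time: 5.85
tool_pos: [0.5466, -0.141, 0.0204]
eef_rot: [0.669, 0.744, -0.0, -0.0]
contact_force: [-0.3, -4.3, -1.9]
gripper_width: 1.002
grip_force: 2.3
```

```bash
python3 bowl.py
```

```text
bread_bowl (0.6, array([ 0.537, -0.067,  0.056]), 38.6)
lime_bowl (0.9, array([ 0.412, -0.18 ,  0.048]), 21.1)
tomato_bowl (0.97, array([ 0.696, -0.147,  0.048]), 20.9)
scene [ 0.546 -0.07   0.05 ] 31.441186904907227
[ 0.547 -0.142  0.02 ] [-0.649 -0.204 -0.286]
```

>>> move_arm --slide '[[0.001,-0.01,0],[0.002,-0.02,0],[0.002,-0.02,0],[0,0,0.03],[0,0,0.04],[0,0,0.04],[0,0,0.04],[0,0,0.04],[0,0,0.03],[0,0,0.02]]' --twist '[[0,0,0],[0,0,0],[0,0,0],[0,0,0],[0,0,0],[0,0,0],[0,0,0],[0,0,0],[0,0,0],[0,0,0]]'

```text
time: 7.15
tool_pos: [0.5526, -0.1928, 0.2633]
eef_rot: [0.669, 0.743, 0.001, 0.002]
contact_force: [0.6, 0.3, -0.1]
gripper_width: 1.003
grip_force: 0.0
```

>>> move_arm --slide '[[-0.006,0.036,0],[-0.006,0.036,0],[-0.006,0.036,0],[-0.006,0.036,0],[-0.006,0.036,0],[-0.006,0.036,0],[-0.006,0.036,0],[-0.006,0.036,0],[-0.006,0.036,0],[-0.006,0.036,0]]' --twist '[[0,0,4.54],[0,0,4.54],[0,0,4.54],[0,0,4.54],[0,0,4.54],[0,0,4.54],[0,0,4.54],[0,0,4.54],[0,0,4.54],[0,0,4.54]]' --hand 0.0

```text
time: 8.15
tool_pos: [0.4921, 0.1688, 0.2607]
eef_rot: [0.329, 0.944, -0.0, 0.0]
contact_force: [0.2, -0.3, 0.1]
gripper_width: 0.185
grip_force: 0.0
```

```bash
python3 bowl.py; python3 -c "
from h import *
s=robot.snapshot('top');cv2.imwrite('pics/t2.png',s['frame'][120:420,60:500])"
```

```text
bread_bowl (0.87, array([ 0.537, -0.067,  0.056]), 38.6)
lime_bowl (0.85, array([ 0.409, -0.193,  0.048]), 21.8)
tomato_bowl (0.85, array([ 0.696, -0.147,  0.048]), 21.1)
scene [ 0.545 -0.071  0.05 ] 32.0733642578125
[0.493 0.167 0.26 ] [-0.17  -0.071 -0.361]
```

View pics/t2.png

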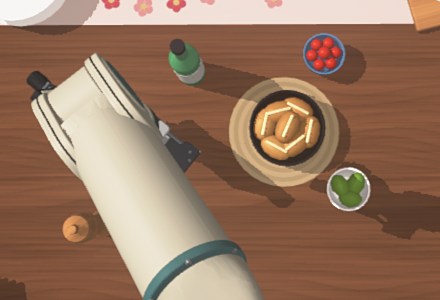

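The bowl is centred on the mat and the bystanders haven't moved. Next is computing the pan arc.

Run:
```python
import numpy as np
np.set_printoptions(precision=4,suppress=True)
def P(y,a):
    h=np.array([np.cos(y),np.sin(y)]);l=np.array([-h[1],h[0]]);return np.array([.529,.294])+a*h-.121*l
pts=[np.array([.4925,.168]),P(-.669,.03)]+[P(y,.023) for y in np.linspace(-.71,-1.52,15)]
print(np.round(np.diff(pts,axis=0),4).tolist(),pts[-1],np.degrees(.81/14))
```

```text
[[-0.015, 0.0125], [-0.0099, 0.0068], [-0.0061, 0.0037], [-0.0058, 0.0041], [-0.0056, 0.0044], [-0.0053, 0.0047], [-0.0051, 0.005], [-0.0048, 0.0053], [-0.0044, 0.0056], [-0.0041, 0.0058], [-0.0038, 0.006], [-0.0034, 0.0063], [-0.003, 0.0064], [-0.0027, 0.0066], [-0.0023, 0.0068], [-0.0019, 0.0069]] [0.4093 0.2649] 3.3149701003997634
```

>>> move_arm --slide '[[0,0,-0.008],[0,0,-0.012],[0,0,-0.012],[0,0,-0.01],[0,0,-0.006],[0,0,-0.002],[0,0,0],[0,0,0],[0,0,0],[0,0,0]]' --twist '[[0,0,0],[0,0,0],[0,0,0],[0,0,0],[0,0,0],[0,0,0],[0,0,0],[0,0,0],[0,0,0],[0,0,0]]'

```text
time: 9.5
tool_pos: [0.4922, 0.1686, 0.2108]
eef_rot: [0.33, 0.944, 0.0, 0.0]
contact_force: [0.8, 0.1, -0.6]
gripper_width: 0.003
grip_force: 0.0
```

>>> move_arm --slide '[[-0.015,0.0125,0],[-0.01,0.007,0],[-0.006,0.0037,0],[-0.0058,0.004,0],[-0.0056,0.0044,0],[-0.0053,0.0047,0],[-0.005,0.005,0],[-0.0048,0.0053,0],[-0.0044,0.0056,0],[-0.0041,0.0058,0]]' --twist '[[0,0,0],[0,0,-2],[0,0,-3.3],[0,0,-3.3],[0,0,-3.3],[0,0,-3.3],[0,0,-3.3],[0,0,-3.3],[0,0,-3.3],[0,0,-3.3]]'

```text
time: 10.5
tool_pos: [0.426, 0.2256, 0.2107]
eef_rot: [0.553, 0.833, -0.001, 0.001]
contact_force: [0.9, -2.2, 0.3]
gripper_width: 0.002
grip_force: 1.1
```

>>> move_arm --slide '[[-0.0038,0.006,0],[-0.0034,0.0063,0],[-0.003,0.0064,0],[-0.0027,0.0066,0],[-0.0023,0.0068,0],[-0.0019,0.0069,0],[0,0,0],[0,0,0],[0,0,0],[0,0,0]]' --twist '[[0,0,-3.3],[0,0,-3.3],[0,0,-3.3],[0,0,-3.3],[0,0,-3.3],[0,0,-3.3],[0,0,0],[0,0,0],[0,0,0],[0,0,0]]'

```text
time: 11.5
tool_pos: [0.4091, 0.2654, 0.2106]
eef_rot: [0.687, 0.727, 0.0, -0.0]
contact_force: [-0.8, -0.6, -0.8]
gripper_width: 0.007
grip_force: 0.0
```

```bash
python3 -c "
from h import *
t=robot.snapshot('top');s=robot.snapshot('scene')
a=cv2.resize(s['frame'][130:250,365:495],None,fx=3,fy=3,interpolation=2);b=cv2.resize(t['frame'][182:302,80:220],None,fx=2.9,fy=3,interpolation=2)
cv2.imwrite('pics/c1.png',np.hstack([a,b]));print(robot.sense())"
```

```text
{'time': 11.6, 'joints': array([-0.36455906,  0.41013099, -0.37097007,  1.94526293,  0.19871189,
        0.82103335, -0.78720347]), 'qd': array([-2.29560167e-03,  2.93442266e-04, -9.97808814e-06,  2.06102132e-03,
       -1.14444812e-04, -7.05375739e-04, -9.56140166e-04]), 'joint_efforts': array([-1.45927406e-02, -3.95250249e+01, -2.60920800e+00, -1.60372370e+01,
       -3.83817824e-02, -4.36074869e-02,  4.83342534e-03]), 'tool_pos': array([0.40905831, 0.2653631 , 0.21051369]), 'eef_rot': array([ 6.86906990e-01,  7.26745329e-01,  1.14323816e-04, -2.59458419e-05]), 'contact_force': array([ 0.08346774,  0.42106193, -0.13543396]), 'wrist_torque': array([ 0.00617815, -0.07870876,  0.00059865]), 'grip_force': 0.0, 'gripper_width': 0.0069207490937057735}
```

View pics/c1.png

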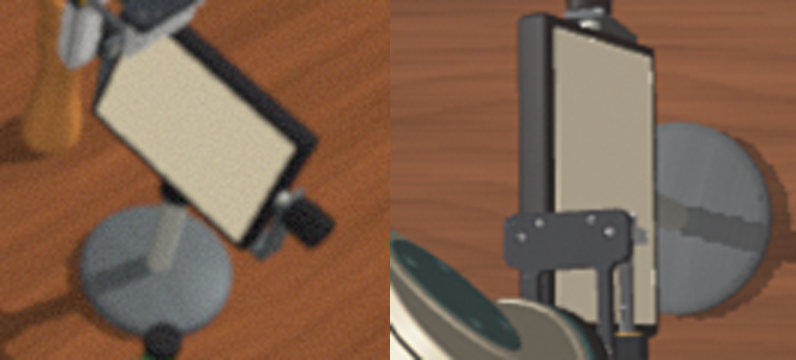

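Run:
```python
from fit import *
np.set_printoptions(precision=3,suppress=True)
S=robot.snapshot("scene");T=robot.snapshot("top")
a=lambda u,v:np.array([365+u/3,130+v/3]);b=lambda u,v:np.array([80+(u-390)/2.9,182+v/3])
ds=dict(KL=a(308,221),TL=a(297,148),BL=a(240,245),BR=a(97,107))
dt=dict(TL=b(553,28),BL=b(652,50),BR=b(655,326))
for o in([(S,ds),(T,dt)],[(S,ds)],[(T,dt)]):
    def res(q):
        m=model([.529,.294,q[0],q[1],.007])[0];return np.hstack([proj(s,m[k])-px for s,d in o for k,px in d.items()])
    r=least_squares(res,[-1.5,-.3],loss="soft_l1");print(r.x,r.fun.reshape(-1,2).tolist() if len(o)==2 else "")
```

```text
[-1.52  -0.295] [[-0.7708063779735426, 0.048858673257115015], [-1.038368986174305, -0.40733903375792124], [-1.2030935464695744, -0.7679901972192624], [-1.2184944853020738, 1.3678439555523028], [0.42656156267207734, -1.7935582178120342], [-0.38442712259274003, 1.3341525701919181], [0.7379696963990909, -0.7939950486888279]]
[-1.511 -0.253] 
[-1.526 -0.306]
```

>>> move_arm --slide '[[0,0.003,0],[0,0,0],[0,0,0],[0,-0.015,0],[0,-0.025,0],[0,0,0.02],[0,0,0.035],[0,0,0.035],[0,0,0.03],[0,0,0.02]]' --twist '[[0,0,0],[0,0,0],[0,0,0],[0,0,0],[0,0,0],[0,0,0],[0,0,0],[0,0,0],[0,0,0],[0,0,0]]'

```text
time: 12.7
tool_pos: [0.4096, 0.2283, 0.3528]
eef_rot: [0.687, 0.727, 0.002, 0.001]
contact_force: [1.2, 0.4, -0.3]
gripper_width: 0.004
grip_force: 0.0
```

>>> move_arm --slide '[[0.015,0.018,0],[0.015,0.018,0],[0.015,0.018,0],[0.015,0.018,0],[0.015,0.018,0],[0.015,0.018,0],[0.015,0.018,0],[0.015,0.012,0],[0,0,0],[0,0,0]]' --twist '[[0,0,0],[0,0,0],[0,0,0],[0,0,0],[0,0,0],[0,0,0],[0,0,0],[0,0,0],[0,0,0],[0,0,0]]'

```text
time: 13.7
tool_pos: [0.5287, 0.3657, 0.35]
eef_rot: [0.687, 0.727, -0.001, -0.0]
contact_force: [-0.3, -0.3, 0.6]
gripper_width: 0.006
grip_force: 0.0
```

Next I descend to z=0.262 behind the panel, then push in -y.

>>> move_arm --slide '[[0,0,-0.02],[0,0,-0.02],[0,0,-0.02],[0,0,-0.015],[0,0,-0.008],[0,0,-0.005],[0,0,0],[0,-0.006,0],[0,-0.006,0],[0,-0.006,0]]' --twist '[[0,0,0],[0,0,0],[0,0,0],[0,0,0],[0,0,0],[0,0,0],[0,0,0],[0,0,0],[0,0,0],[0,0,0]]'

```text
time: 14.7
tool_pos: [0.5292, 0.3479, 0.2631]
eef_rot: [0.687, 0.727, 0.0, 0.0]
contact_force: [0.5, -1.6, -0.7]
gripper_width: 0.004
grip_force: 0.0
```

>>> move_arm --slide '[[0,-0.006,0],[0,-0.006,0],[0,-0.006,0],[0,-0.006,0],[0,-0.006,0],[0,-0.006,0],[0,-0.006,0],[0,-0.005,0],[0,-0.003,0],[0,0,0]]' --twist '[[0,0,0],[0,0,0],[0,0,0],[0,0,0],[0,0,0],[0,0,0],[0,0,0],[0,0,0],[0,0,0],[0,0,0]]'

```text
time: 15.7
tool_pos: [0.5294, 0.2978, 0.2629]
eef_rot: [0.687, 0.727, 0.0, 0.0]
contact_force: [0.6, 2.5, 5.2]
gripper_width: 0.006
grip_force: 2.3
```

>>> move_arm --slide '[[0,0,0],[0,0,0],[0,0.01,0],[0,0.02,0],[0,0.03,0.02],[0,0.02,0.04],[0,0,0.04],[0,0,0.03],[0,0,0.02],[0,0,0]]' --twist '[[0,0,0],[0,0,0],[0,0,0],[0,0,0],[0,0,0],[0,0,0],[0,0,0],[0,0,0],[0,0,0],[0,0,0]]'

```text
time: 16.7
tool_pos: [0.5293, 0.3789, 0.4141]
eef_rot: [0.687, 0.727, 0.001, 0.001]
contact_force: [0.4, 1.0, -0.2]
gripper_width: 0.006
grip_force: 0.0
```

>>> move_arm --slide '[[-0.03,0,0],[-0.04,0,0],[-0.04,0,0],[-0.04,0,0],[-0.04,0,0],[-0.02,0,0],[0,0,0],[0,0,0],[0,0,0],[0,0,0]]' --twist '[[0,0,0],[0,0,0],[0,0,0],[0,0,0],[0,0,0],[0,0,0],[0,0,0],[0,0,0],[0,0,0],[0,0,0]]'

```text
time: 17.7
tool_pos: [0.3202, 0.378, 0.4116]
eef_rot: [0.688, 0.726, -0.001, 0.0]
contact_force: [0.3, 0.7, 0.3]
gripper_width: 0.003
grip_force: 0.0
```

```bash
python3 -c "
from h import *
t=robot.snapshot('top');s=robot.snapshot('scene')
a=cv2.resize(s['frame'][130:250,365:495],None,fx=3,fy=3,interpolation=2);b=cv2.resize(t['frame'][182:302,80:220],None,fx=2.9,fy=3,interpolation=2)
cv2.imwrite('pics/c2.png',np.hstack([a,b]));print(robot.sense()['time'])"
```

```text
17.8
```

View pics/c2.png

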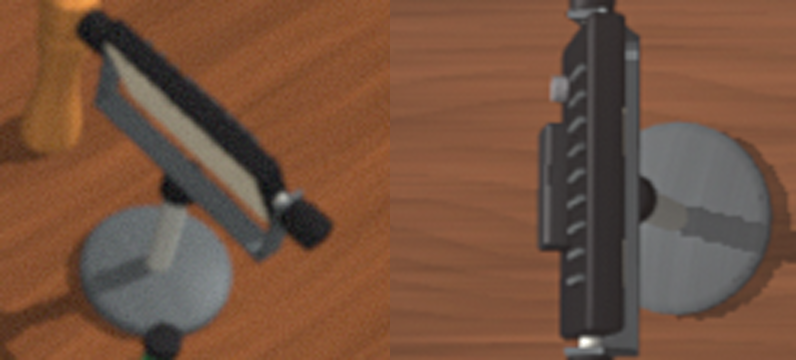

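Run:
```python
from fit import *
np.set_printoptions(precision=3,suppress=True)
S=robot.snapshot("scene");T=robot.snapshot("top")
a=lambda u,v:np.array([365+u/3,130+v/3]);b=lambda u,v:np.array([80+(u-390)/2.9,182+v/3])
c=np.array([.529,.294,.225])
def pt(q,k):
    h=np.array([np.cos(q[0]),np.sin(q[0]),0]);l=np.array([-h[1],h[0],0]);z=np.array([0,0,1.])
    f=np.cos(q[1])*h-np.sin(q[1])*z;u=np.cos(q[1])*z+np.sin(q[1])*h
    return c+k[0]*f+k[1]*l+k[2]*u
o=[(S,(0,.12,0),a(308,221)),(S,(0,-.12,0),a(98,30)),(S,(.011,.085,-.053),a(267,222)),(S,(.011,-.085,-.053),a(107,80)),
(T,(.011,.092,.06),b(622,14)),(T,(.011,-.092,.06),b(622,333)),(T,(-.011,.092,.06),b(593,14)),(T,(-.011,-.092,.06),b(590,337)),(T,(-.011,-.092,-.06),b(562,337))]
for O in(o,o[:4],o[4:]):
    r=least_squares(lambda q:np.hstack([proj(s,pt(q,k))-p for s,k,p in O]),[-1.54,.4],loss="soft_l1");print(r.x,r.fun.reshape(-1,2).tolist() if len(O)==9 else "")
    bm=np.array([.540,-.068,.055]);f,l,u=[pt(r.x,e)-c for e in np.eye(3)];print("beam frame",[(bm-c)@v for v in(f,l,u)])
```

```text
[-1.542  0.426] [[-1.5550307224238509, 0.6082774099799906], [-0.16546655170174063, 0.936151259466186], [-0.06426256285493537, 0.5560836351526177], [6.668152247739727, 4.2344122100937795], [1.368409916992249, -1.502222366065098], [1.4323383200590172, -0.7546507908802482], [-1.8002056115293215, -2.288053085360815], [-0.9890525384444118, -1.8866098664182687], [-0.2824883104159994, 0.6854770787961115]]
beam frame [np.float64(0.40004762295873225), np.float64(0.00043970386313756625), np.float64(-0.005167787300268872)]
[-1.52   0.408] 
beam frame [np.float64(0.3998237058154328), np.float64(-0.007229204996653462), np.float64(-0.012399308977949303)]
[-1.553  0.421] 
beam frame [np.float64(0.399989919541795), np.float64(0.004417650225732995), np.float64(-0.007317693040257117)]
```

Pan is about -1.54 and tilt about 0.42, which puts the beam within about 12 mm of the bread's middle. One last bystander check before handing in.

```bash
python3 bowl.py
python3 - <<'E'
from h import *
a=cv2.imread("pics/top0.png");s=robot.snapshot("top")
for n in("oil_bottle","pepper_mill"):
    r=robot.regions_of(n,"top");print(n,[(round(x["confidence"],2),x["centre"]) for x in r[:2]])
print(robot.sense()["contact_force"])
S=robot.snapshot("scene")
r=robot.regions_of("oil_bottle","scene");print([(x["confidence"],x["centre"]) for x in r[:1]])
r=robot.regions_of("pepper_mill","scene");print([(x["confidence"],x["centre"]) for x in r[:1]])
for n,b in(("top",(205,155,90,60)),): pass
a0=cv2.imread("pics/scene0.png");x,y,w,h=375,110,28,75;print(np.abs(a0[y:y+h,x:x+w].astype(int)-S["frame"][y:y+h,x:x+w]).mean((1,2)).round()[:25])
E
```

```text
bread_bowl (0.6, array([ 0.537, -0.067,  0.056]), 38.6)
lime_bowl (0.86, array([ 0.409, -0.193,  0.048]), 21.7)
tomato_bowl (0.66, array([ 0.695, -0.147,  0.048]), 21.2)
scene [ 0.542 -0.07   0.05 ] 32.9072151184082
[0.319 0.379 0.413] [ 0.547 -0.566  0.084]
oil_bottle [(0.65, [246.7, 179.2]), (0.54, [409.2, 310.7])]
pepper_mill [(0.6, [147.6, 348.6])]
[0.16424376 0.27258323 0.00850377]
[(0.73, [411.9, 270.3])]
[(0.61, [379.6, 148.5])]
[ 5.  4.  4.  4.  4.  4.  4.  4.  5.  4.  4.  4.  4.  3.  5.  4.  4.  4.
  4.  5.  4.  3.  5. 10. 15.]
```

Nothing else has moved, so I'm handing in.

```bash
python3 -c "
from workcell import robot
print(robot.finish_job())"
```

```text
the job is handed in; nothing more can be done
None
```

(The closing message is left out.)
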